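# Switch off the torches and shut them in their case

### The arm

A 6-joint arm with a two-finger parallel gripper is mounted at the origin on the work surface. World frame = base frame: x ahead of the robot, y to its left, z up, the work surface at z = 0. Lengths are in m, angles in rad, forces in N, time in s.
With the tool pointing down it reaches from about 0.3 to 0.775 m from the base axis. Payload 14.6 kg.
Tool frame: the origin (TCP) lies at the very end of the fingers, on their centre line; the grasp point (between the pads) lies 19 mm behind it; x points along the fingers, z is the direction in which the jaws open and shut, and the axes are right-handed (so a half turn about x gives the same grasp; the last joint's range is limited). The gripper opens to 85 mm and grips with 20 to 120 N. Pads are 22 mm wide; open, the fingers measure 114 mm over their backs; the gripper's body (76 mm by 85 mm) begins 54 mm behind the grasp point. The pads swing forward as they close: fully open they stand 13 mm farther back than shut.
Start: joints at [1.174, 0.3, 1.521, -0, 1.321, -0.067], TCP at [0.178, 0.52, 0.231] pointing down, gripper open.
Joint ranges: [-3.03, 3.03], [-0.79, 2.21], [0.23, 2.52], [-1.04, 4.18], [0, 3.07], [-2.55, 2.55]. Speed limits (rad/s): [2.22, 2.22, 2.57, 3.14, 3.14, 3.14].

### API

Orientations are given as a unit quaternion [w, x, y, z].
In Python, from workcell import * gives the robot as it stands. Calls block until the motion is done:
- move_pose(position, orientation): joint-space move of the TCP to a pose.
- move_l(position, attitude=None, velocity=0.15): straight line of the TCP; attitude=None keeps the orientation; velocity is the mean speed in m/s.
- movej(angles): joint-space move.
- gripper_to(opening, squeeze=None): opening from 0.0 (shut) to 1.0 (fully open); squeeze is the grip in N (None keeps the last); returns when the fingers have stopped.
- pause(seconds).
- solve_ik(position, orientation): joint angles nearest the present ones, or None.
- get_state(): the state.
- camera(name): name is "scene" or "side" or "wrist"; returns (picture, depth): 400x640x3 uint8, red, green, blue; 400x640 float32, m along the optical axis (not along the pixel's ray), 0 where there is no reading.
- camera_info(name): a dict with "fx", "fy", "cx", "cy" (pixels), "extrinsics" (4x4, takes a point from world to camera coordinates); the wrist camera has in their place "hand_eye" (4x4, takes a point from camera to tool coordinates, whose origin is the TCP and whose axes are the tool frame's). Camera axes: x right, y up, looking along -z (the intrinsics and any distortion apply to the point x, -y, -z); pixel columns grow to the right and rows downward; lengths in m; the calibration is good to about 2 mm. A picture is of the moment at which its call begins: read the wrist's pose just before it. camera_info takes no time and is no camera call.
A pose or a line that the arm cannot do raises MotionError and nothing moves.
- sign_off(): hands the job in, once; it reports no verdict.
The state is a dict: "time": time; "joints": joint angles; "dq": joint speeds; "joint_efforts": joint torques, N m; "ee_pos": TCP position; "tool_rot": TCP orientation; "wrist_force": force on the tool from outside, world axes, zero at the start; "ft_torque": the same for the moment, N m; "width": opening from 0.0 (shut) to 1.0 (fully open).
Only numpy, scipy, OpenCV 4.12 (cv2) and the standard library are available. Lean on these libraries where they do the work, as an engineer would, in place of code of your own. Each camera call takes 0.05 s, during which the arm holds its last target.

### The job

Two or three yellow torches have been left on. First take the brush out of the open grey case and lay it on the bench clear of the case, and switch each one off by holding it and pushing its end button fully in against something fixed, such as the upright steel plate (do not press the button with the gripper's fingers), and lay them flat side by side in the case. When all are in, swing the case's lid over and press it down past its catch until it is fully shut; leave the tub and the tins where they stand.

Things in the scene. Friction and masses are not known exactly. Their poses are not given: they have to be found in the camera images.
- torch1: yellow plastic torch, may be absent: a straight square bar 140 long, 36 by 36, with black ribs, a black lens ring at one end and a round metal push button at the other; 0.13 kg, starts lying flat. Origin: centre of the 140 mm bar (18 above what it lies on). x axis along the bar towards the lens; the button end is at -x. It lies as well on any of its four long sides
- torch1_button (a joint): push-button travel of this torch in m: 0 = out (torch on, button sticks 12 mm out of the end), 0.010 = fully in (off, 2 mm still proud). It moves along the torch's axis, needs about 5 N, and stays where it has been pushed; pushing past the end meets a hard stop
- torch1_tip (a point): centre of the outer face of this torch's button (22 mm diameter, on the bar's axis; 82 mm from the torch origin when out, 72 mm when fully in)
- torch2: yellow plastic torch, may be absent: a straight square bar 140 long, 36 by 36, with black ribs, a black lens ring at one end and a round metal push button at the other; 0.13 kg, starts lying flat. Origin: centre of the 140 mm bar (18 above what it lies on). x axis along the bar towards the lens; the button end is at -x. It lies as well on any of its four long sides
- torch2_button (a joint): push-button travel of this torch in m: 0 = out (torch on, button sticks 12 mm out of the end), 0.010 = fully in (off, 2 mm still proud). It moves along the torch's axis, needs about 5 N, and stays where it has been pushed; pushing past the end meets a hard stop
- torch2_tip (a point): centre of the outer face of this torch's button (22 mm diameter, on the bar's axis; 82 mm from the torch origin when out, 72 mm when fully in)
- torch3: yellow plastic torch, may be absent: a straight square bar 140 long, 36 by 36, with black ribs, a black lens ring at one end and a round metal push button at the other; 0.13 kg, starts lying flat. Origin: centre of the 140 mm bar (18 above what it lies on). x axis along the bar towards the lens; the button end is at -x. It lies as well on any of its four long sides
- torch3_button (a joint): push-button travel of this torch in m: 0 = out (torch on, button sticks 12 mm out of the end), 0.010 = fully in (off, 2 mm still proud). It moves along the torch's axis, needs about 5 N, and stays where it has been pushed; pushing past the end meets a hard stop
- torch3_tip (a point): centre of the outer face of this torch's button (22 mm diameter, on the bar's axis; 82 mm from the torch origin when out, 72 mm when fully in)
- plate: bolted-down galvanised angle bracket: an upright flat plate 150 wide, 100 high, 8 thick, standing on a foot that extends behind it. Origin at the bottom centre of the plate's flat front face; y along the plate, z up, the front face looks along -x (towards the robot), the foot lies at +x. Fixed; good to push a button against
- case: fixed grey plastic open box, outside 250 (its x) by 200 (its y) by 55 high, walls and floor 5 thick, so 240 by 190 by 50 inside; origin at the centre of its underside, z up. Its lid hinges along the top of its +x side; a sprung catch sticks out up to 30 mm from the middle of its -x side, at 20 to 55 mm height. Three torches fit flat side by side, lying along the case's y axis, some 64 apart
- case_hinge (a point): middle of the lid's hinge line, at the top (55 high) of the case's +x wall; the hinge line runs along the case's y axis
- lid (a joint): lid angle in rad: 0 = shut, 1.57 = upright; starts open at 1.65 to 1.85 (stop at 1.9). A damped, slightly stiff hinge holds it open; pushed over to about 1.0 it sinks by itself (over about 1 to 2 s) and stops on the catch at about 0.06, still ajar. Some 8 N down at the free edge (15 N nearer the middle) snaps it past the catch to below 0.02, where it is held
- lid_edge (a point): point on the outer (upper when shut) face of the lid, 10 mm from the middle of its free edge, 250 from the hinge line. The lid is a flat grey plate 260 (from the hinge) by 200 by 8 thick, 0.25 kg; its underside passes through the hinge line
- handbrush: beech shoe brush, no handle: a wooden back 150 long, 45 wide, 22 thick on dark bristles 136 by 36, 40 high overall, 0.12 kg. Starts lying bristles down on the case floor, roughly along the case's y axis. Origin: centre of the underside of the bristles; x along its length, z up out of its back
- tub: bystander: open green plastic tub 130 by 130 by 90 high; origin at the centre of its underside
- tin1: bystander: closed round tin, 72 diameter, 75 high; origin at the centre of its underside
- tin2: bystander: closed round tin, 90 diameter, 55 high; origin at the centre of its underside
Not all that is in view belongs to the job. What is shaped like the handbrush but pink is not meant. What is shaped like the torch2 but pink is not meant.

How it is judged:
By the outcome, as a careful person would: the job done as asked, in the order asked, and still so for the second after the job is handed in, with the robot touching nothing.
Of torch1, torch2, torch3 only 2 to 3 are there at a start; the rules pass over those that are not, and their reading is None.
At some moment in a run one of torch1, torch2, torch3 may be knocked a few centimetres aside while the robot is not near it.
Once in a run the grip may slacken for a moment while it holds something.
It also fails if it takes over 210 s, if anything falls off the work surface, if the arm or the gripper's body presses on something with over 40 N, if the wrist force passes 120 N, or if a joint passes its speed limit or range.

## Working session

There is one attempt and no reset: what is moved stays moved. The work goes in short steps, each a Python script; the robot and the scene stay as the last script left them, time stands still between calls to the robot, and variables do not carry over. Pictures are saved under pics/ and viewed, and the job is handed in when it is done.

```bash
ls; mkdir -p pics
python3 - <<'E'
from workcell import *
import cv2
s=get_state();print(s)
for n in ["scene","side","wrist"]:
    p,d=camera(n);cv2.imwrite(f"pics/a_{n}.png",p[:,:,::-1]);print(n,camera_info(n),d.min(),d.max())
E
```

```text
pics
{'time': 0.0, 'joints': array([ 1.17443059e+00,  3.00493414e-01,  1.52161555e+00,  2.71182800e-05,
        1.32067354e+00, -6.66249080e-02]), 'dq': array([ 1.80188954e-05, -2.47419155e-04, -5.18367451e-04, -5.92884366e-04,
        4.76164107e-04,  1.69837409e-03]), 'joint_efforts': array([ 1.25947689e-03, -5.43485999e+01, -3.61813760e+01, -7.88326417e-06,
        3.89157314e-03,  1.84173837e-05]), 'ee_pos': array([0.17800567, 0.52014447, 0.23069449]), 'tool_rot': array([ 0.57492069, -0.41136894,  0.57564601,  0.41094217]), 'wrist_force': array([-0.25191537,  0.79352782,  0.08878874]), 'ft_torque': array([-0.01393466,  0.03205221,  0.01372128]), 'width': 0.9976111626632506}
scene {'fx': 373.4371939546987, 'fy': 373.4371939546987, 'cx': 321.74212783139853, 'cy': 208.9613019417792, 'extrinsics': array([[-0.22670471,  0.97384017, -0.01550186,  0.04954162],
       [-0.61406896, -0.13056148,  0.77837845,  0.2722673 ],
       [ 0.75599225,  0.18598127,  0.62760392, -1.45022407],
       [ 0.        ,  0.        ,  0.        ,  1.        ]])} 0.0 2.408261
side {'fx': 475.46423850603367, 'fy': 475.46423850603367, 'cx': 321.1785071457657, 'cy': 205.74709906201028, 'extrinsics': array([[ 0.9967321 , -0.08073258,  0.00271534, -0.50873995],
       [ 0.06150251,  0.78025077,  0.62243568, -0.11647257],
       [-0.05236949, -0.62023462,  0.78266625, -1.45000627],
       [ 0.        ,  0.        ,  0.        ,  1.        ]])} 0.0 3.1247208
wrist {'fx': 326.2693630227854, 'fy': 326.2693630227854, 'cx': 319.1551708810908, 'cy': 204.49734556324938, 'hand_eye': array([[ 1.25653337e-04,  2.92287059e-01, -9.56330622e-01,
        -1.42208882e-01],
       [ 5.91734228e-05,  9.56330626e-01,  2.92287068e-01,
         7.51796418e-02],
       [ 9.99999990e-01, -9.33162018e-05,  1.02870509e-04,
         1.72653033e-03],
       [ 0.00000000e+00,  0.00000000e+00,  0.00000000e+00,
         1.00000000e+00]])} 0.0 1.3873363
```

View pics/a_scene.png

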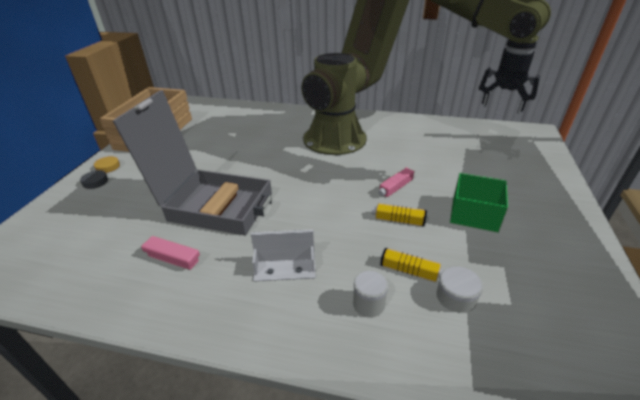

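View pics/a_side.png

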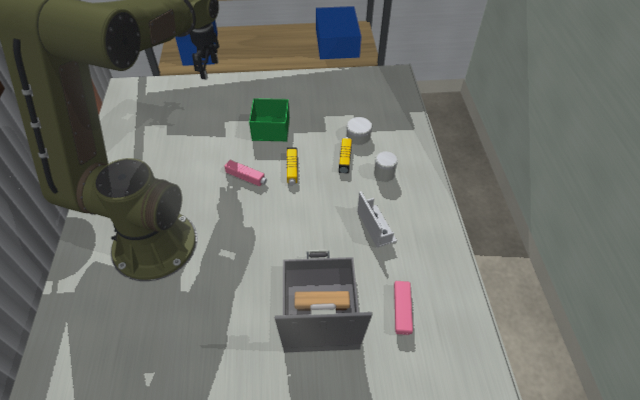

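View pics/a_wrist.png

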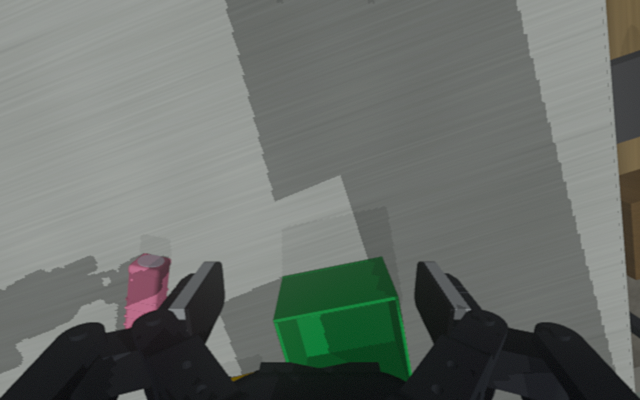

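```bash
cat > h.py <<'E'
from workcell import *
import numpy as np, cv2
from scipy.spatial.transform import Rotation as Rn
def R2q(R):
    q=Rn.from_matrix(R).as_quat();return np.array([q[3],q[0],q[1],q[2]])
def q2R(q): return Rn.from_quat([q[1],q[2],q[3],q[0]]).as_matrix()
def down(a):  # jaws open along angle a
    x=np.array([0,0,-1.]);z=np.array([np.cos(a),np.sin(a),0]);return np.column_stack([x,np.cross(z,x),z])
def shot(n,save=None):
    s=get_state();p,d=camera(n);c=camera_info(n)
    if n=="wrist":
        T=np.eye(4);T[:3,:3]=q2R(s['tool_rot']);T[:3,3]=s['ee_pos'];M=T@np.array(c['hand_eye'])
    else: M=np.linalg.inv(c['extrinsics'])
    v,u=np.mgrid[0:400,0:640]
    P=np.stack([(u-c['cx'])/c['fx']*d,-(v-c['cy'])/c['fy']*d,-d],-1)
    W=P@M[:3,:3].T+M[:3,3];W[d==0]=np.nan
    if save: cv2.imwrite("pics/"+save,p[:,:,::-1])
    return p,W,M,c
def hsv(p): return cv2.cvtColor(p,cv2.COLOR_RGB2HSV)
def proj(X,M,c):
    q=np.linalg.inv(M)@np.append(X,1);return c['cx']+c['fx']*q[0]/-q[2], c['cy']+c['fy']*q[1]/q[2]
def ray(u,v,z,M,c):
    d=M[:3,:3]@np.array([(u-c['cx'])/c['fx'],-(v-c['cy'])/c['fy'],-1]);o=M[:3,3];return o+d*(z-o[2])/d[2]
def comps(mask,minA=40):
    n,l,st,ce=cv2.connectedComponentsWithStats(mask.astype(np.uint8));return [(l==i) for i in range(1,n) if st[i,4]>=minA]
E
python3 - <<'E'
from h import *
s=get_state();print(q2R(s['tool_rot']).round(2))
for n in ["scene","side"]:
    p,W,M,c=shot(n);H=hsv(p)
    ye=(H[...,0]>18)&(H[...,0]<34)&(H[...,1]>150)&(H[...,2]>90)
    gr=(H[...,0]>45)&(H[...,0]<80)&(H[...,1]>120)
    br=(H[...,0]>8)&(H[...,0]<22)&(H[...,1]>70)&(H[...,2]>80)
    pk=(H[...,0]>160)&(H[...,1]>80)
    for nm,m in (("ye",cv2.morphologyEx(ye.astype(np.uint8),cv2.MORPH_CLOSE,np.ones((5,5)))),("green",gr),("br",br),("pink",pk)):
        for k in comps(m):
            q=W[k];q=q[~np.isnan(q[:,0])]
            if len(q)<20: continue
            v,u=np.nonzero(k)
            r=cv2.minAreaRect(q[:,:2].astype(np.float32))
            print(n,nm,k.sum(),"uv",u.mean().round(),v.mean().round(),"med",np.median(q,0).round(3),"zmax",np.percentile(q[:,2],95).round(3),"rect",np.round(r[0],3),np.round(r[1],3),round(r[2],1))
    cv2.imwrite(f"pics/b_{n}.png",cv2.resize(p[100:300,100:] if n=="scene" else p[80:360,190:450],None,fx=1.45 if n=="scene" else 2.1,fy=1.45 if n=="scene" else 2.1,interpolation=2)[:,:,::-1])
E
```

```text
[[-0.   -0.95  0.32]
 [-0.    0.32  0.95]
 [-1.    0.   -0.  ]]
scene ye 213 uv 107.0 164.0 med [ 0.374 -0.722  0.025] zmax 0.028 rect [ 0.369 -0.732] [0.062 0.066] 46.7
scene ye 677 uv 400.0 214.0 med [0.447 0.278 0.032] zmax 0.039 rect [0.437 0.277] [0.13  0.032] 88.6
scene ye 963 uv 411.0 264.0 med [0.632 0.317 0.035] zmax 0.039 rect [0.624 0.315] [0.131 0.034] 79.6
scene green 2551 uv 479.0 202.0 med [0.419 0.491 0.053] zmax 0.09 rect [0.363 0.486] [0.129 0.136] 83.9
scene br 930 uv 591.0 70.0 med [-0.423  0.947  0.179] zmax 0.403 rect [-0.423  0.948] [0.031 0.024] 83.1
scene br 4010 uv 122.0 88.0 med [-0.048 -1.032  0.12 ] zmax 0.25 rect [ 0.03  -0.766] [1.227 0.413] 50.2
scene br 295 uv 107.0 164.0 med [ 0.371 -0.724  0.024] zmax 0.028 rect [ 0.373 -0.736] [0.103 0.075] 3.9
scene br 623 uv 220.0 198.0 med [ 0.498 -0.236  0.045] zmax 0.048 rect [ 0.477 -0.246] [0.183 0.067] 6.5
scene br 229 uv 634.0 198.0 med [-0.137  1.164 -0.202] zmax -0.199 rect [-0.119  1.155] [0.052 0.167] 71.1
scene br 212 uv 634.0 256.0 med [-0.044  1.229 -0.419] zmax -0.415 rect [-0.032  1.222] [0.053 0.
[... 450 characters left out ...]
.0 med [0.359 0.494 0.048] zmax 0.089 rect [0.362 0.486] [0.146 0.131] 84.1
side br 5543 uv 282.0 49.0 med [ 0.386  1.307 -0.204] zmax -0.196 rect [0.463 1.01 ] [1.093 0.862] 89.2
side br 748 uv 173.0 61.0 med [-0.142  1.233 -0.204] zmax -0.196 rect [-0.147  1.264] [0.167 0.367] 26.6
side br 73 uv 98.0 100.0 med [-0.425  0.936 -0.182] zmax 0.134 rect [-0.246  0.553] [0.028 0.88 ] 25.7
side br 816 uv 322.0 299.0 med [ 0.491 -0.247  0.045] zmax 0.05 rect [ 0.487 -0.312] [0.18  0.148] 85.0
side pink 482 uv 244.0 172.0 med [0.269 0.247 0.034] zmax 0.041 rect [0.272 0.253] [0.038 0.14 ] 57.9
side pink 877 uv 403.0 308.0 med [ 0.707 -0.29   0.04 ] zmax 0.044 rect [ 0.709 -0.282] [0.15  0.044] 81.4
```

```bash
sleep 0; ls pics
```

```text
a_scene.png
a_side.png
a_wrist.png
b_scene.png
b_side.png
```

View pics/b_side.png

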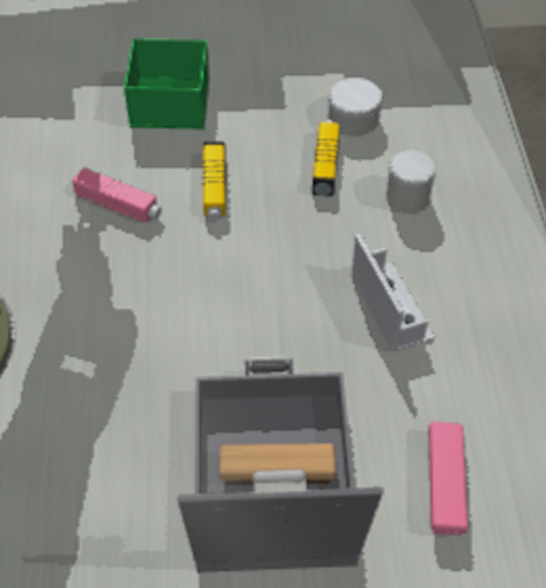

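View pics/b_scene.png

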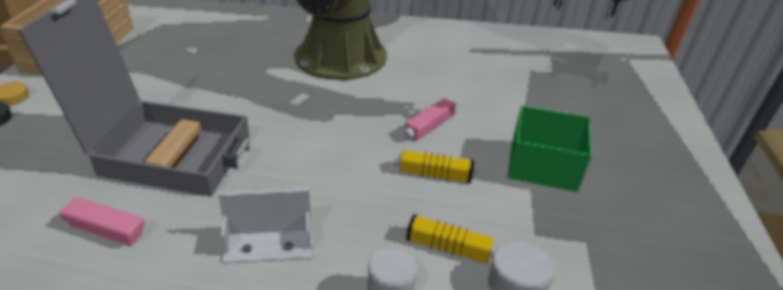

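Run:
```python
from h import *
A=[];
for n in ["scene","side"]:
    p,W,M,c=shot(n);H=hsv(p);A.append(W[np.isfinite(W[...,0])])
    Q=W.reshape(-1,3);Q=Q[np.isfinite(Q[:,0])]
    # plate top
    m=(Q[:,0]>.52)&(Q[:,0]<.76)&(Q[:,1]>-.1)&(Q[:,1]<.17)&(Q[:,2]>.015)
    q=Q[m];print(n,"plate",len(q),q.min(0).round(3),q.max(0).round(3))
    t=q[(q[:,2]>.03)&(q[:,2]<.095)]
    print(" rect>.03",cv2.minAreaRect(t[:,:2].astype(np.float32)))
    # RANSAC-free: line fit of upright
    for it in range(3):
        mu=t[:,:2].mean(0);U,S,V=np.linalg.svd(t[:,:2]-mu);d=V[0];nn=V[1];r=(t[:,:2]-mu)@nn;t=t[abs(r)<max(.006,np.std(r)*1.5)]
    print(" line",mu,d,np.degrees(np.arctan2(d[1],d[0])),np.percentile((t[:,:2]-mu)@d,[0,2,98,100]),np.std(r))
    tt=q[q[:,2]>.094];
    if len(tt)>5: print(" top rect",cv2.minAreaRect(tt[:,:2].astype(np.float32)))
    for nm,(x0,x1,y0,y1) in dict(tin2=(.6,.8,.36,.55),tin1=(.68,.82,.2,.36)).items():
        m=(Q[:,0]>x0)&(Q[:,0]<x1)&(Q[:,1]>y0)&(Q[:,1]<y1)&(Q[:,2]>.046)
        q2=Q[m];print(nm,len(q2),q2[:,2].max() if len(q2) else 0,cv2.minEnclosingCircle(q2[:,:2].astype(np.float32)) if len(q2)>5 else 0)
    # case: rim z .045-.06
    m=(Q[:,0]>.3)&(Q[:,0]<.66)&(Q[:,1]>-.5)&(Q[:,1]<-.02)
    q=Q[m];rim=q[(q[:,2]>.05)&(q[:,2]<.06)]
    print(" rim",cv2.minAreaRect(rim[:,:2].astype(np.float32)),np.percentile(rim,[1,99],axis=0).round(3).tolist())
    lid=q[(q[:,2]>.08)];mu=lid.mean(0);U,S,V=np.linalg.svd(lid-mu,full_matrices=False);print(" lid",len(lid),mu,V[2],"zmax",lid[:,2].max(),lid.min(0),lid.max(0))
    np.save(f"c_{n}.npy",Q)
```

```text
scene plate 1777 [ 0.521 -0.1    0.015] [0.724 0.087 0.103]
 rect>.03 ((0.6079304218292236, -0.005662396550178528), (0.20953084528446198, 0.14963150024414062), 12.49583625793457)
 line [0.65958581 0.00585057] [ 0.27774038 -0.96065617] -73.87461027239893 [-0.07491612 -0.07206593  0.07099428  0.07497196] 0.001192098288358551
 top rect ((0.6568774580955505, 0.00395742803812027), (0.011554998345673084, 0.14807026088237762), 16.73404884338379)
tin2 1176 0.0613833706077106 ((0.6820639371871948, 0.4221302270889282), 0.04630017280578613)
tin1 945 0.08018528519195312 ((0.7453746795654297, 0.2309257537126541), 0.03800078481435776)
 rim ((0.48726969957351685, -0.23883375525474548), (0.2883833348751068, 0.2054191380739212), 87.56809997558594) [[0.384, -0.38, 0.05], [0.59, -0.096, 0.06]]
 lid 4718 [ 0.49155063 -0.40161977  0.20525119] [0.03928958 0.98630166 0.16020416] zmax 0.3192793367375456 [ 0.37911359 -0.42851539  0.08007679] [ 0.58272718 -0.37353648  0.31927934]
side plate 720 [ 0.525 -0.099  0.015] [0.724 0.088 0.106]
 rect>.03 ((0.6099339723587036, -0.003857731819152832), (0.20498523116111755, 0.1529686599969864), 11.622306823730469)
 line [ 0.65624206 -0.00356629] [ 0.29719236 -0.95481763] -72.71095262626386 [-0.08571672 -0.08040751  0.06601902  0.06781203] 0.002637342906846736
 top rect ((0.6562220454216003, 0.004751972854137421), (0.010278787463903427, 0.15127187967300415), 16.69647216796875)
tin2 388 0.06418698032064674 ((0.6826225519180298, 0.42064952850341797), 0.0505044162273407)
tin1 332 0.0824367221752087 ((0.7433128356933594, 0.23076231777668), 0.03891745209693909)
 rim ((0.48765504360198975, -0.23760725557804108), (0.2923596501350403, 0.199895441532135), 88.20162963867188) [[0.387, -0.385, 0.05], [0.589, -0.096, 0.06]]
 lid 2913 [ 0.48005782 -0.40982628  0.22867509] [-0.03719811 -0.98977995 -0.13766607] zmax 0.32091365481109313 [ 0.38028782 -0.42982529  0.08000187] [ 0.58013479 -0.38269557  0.32091365]
```

```bash
cat >> h.py <<'E'
def wood():
    out=[]
    for n in ["scene","side"]:
        p,W,M,c=shot(n);H=hsv(p)
        m=(H[...,0]>5)&(H[...,0]<22)&(H[...,1]>80)&(W[...,2]>.04)&(W[...,2]<.054)&(abs(W[...,0]-.49)<.12)&(abs(W[...,1]+.25)<.11)
        m=max(comps(m),key=lambda k:k.sum());q=W[m];r=cv2.minAreaRect(q[:,:2].astype(np.float32));out.append((r,m.sum(),np.median(q[:,2])))
    return out
def torches():
    """list of (centre xy, yaw of torch x axis mod 180, cam)"""
    out=[]
    for n in ["scene","side"]:
        p,W,M,c=shot(n);H=hsv(p)
        ye=((H[...,0]>18)&(H[...,0]<34)&(H[...,1]>150)&(H[...,2]>90)).astype(np.uint8)
        ye=cv2.morphologyEx(ye,cv2.MORPH_CLOSE,np.ones((5,5)))
        for k in comps(ye):
            q=W[k];q=q[np.isfinite(q[:,0])]
            if not len(q) or np.median(q[:,1])<-.5: continue
            zt=np.percentile(q[:,2],90);q=q[q[:,2]>zt-.01];r=cv2.minAreaRect(q[:,:2].astype(np.float32))
            b=cv2.boxPoints(r);e=b[1]-b[0] if np.linalg.norm(b[1]-b[0])>np.linalg.norm(b[2]-b[1]) else b[2]-b[1]
            out.append((n,np.round(r[0],4),round(np.degrees(np.arctan2(e[1],e[0]))%180,1),np.round(sorted(r[1]),3),round(zt,3)))
    return out
def pick_ang(pos,a):
    """choose a or a+pi nearest feasible in joint 6"""
    best=None;j=get_state()['joints']
    for k in (0,np.pi):
        s=solve_ik(pos,R2q(down(a+k)))
        if s is not None:
            s=np.array(s);cost=abs(s[5])
            if best is None or cost<best[0]: best=(cost,a+k,s)
    return best
E
python3 - <<'E'
from h import *
for w in wood(): print(w)
for t in torches(): print(t)
for nm,pos,a in (("brush",[.49,-.247,.012],88),("brushplace",[.4,.06,.02],88),("A",[.433,.277,.004],-2),("B",[.621,.316,.004],-10),("push",[.573,-.02,.04],106.7),("case",[.487,-.25,.01],88),("A180",[.433,.277,.004],178),("B2",[.621,.316,.004],170),("push2",[.573,-.02,.04],-73.3),("case",[.487,-.25,.01],-92)):
    s=solve_ik(pos,R2q(down(np.radians(a))));print(nm,a,None if s is None else np.round(s,2))
print(get_state()['time'])
E
```

```text
(((0.4933854937553406, -0.24276532232761383), (0.04345352202653885, 0.15002194046974182), 85.78101348876953), np.int64(464), np.float64(0.04571985648514859))
(((0.492197722196579, -0.2454923689365387), (0.04536852985620499, 0.14648902416229248), 86.12157440185547), np.int64(703), np.float64(0.04549665713505702))
('scene', array([0.4366, 0.2777]), np.float32(87.4), array([0.031, 0.129]), np.float64(0.038))
('scene', array([0.6236, 0.315 ]), np.float32(80.1), array([0.033, 0.131]), np.float64(0.038))
('side', array([0.6196, 0.3137]), np.float32(79.1), array([0.034, 0.137]), np.float64(0.041))
('side', array([0.4314, 0.2752]), np.float32(87.7), array([0.031, 0.135]), np.float64(0.04))
brush 88 [-0.53  0.58  1.69 -0.    0.87 -2.07]
brushplace 88 [ 0.06  0.32  2.09 -0.    0.74 -1.48]
A -2 [ 0.5   0.53  1.79 -0.    0.81  0.53]
B -10 [ 0.42  0.86  1.21 -0.    1.07  0.59]
push 106.7 [-0.1   0.58  1.61 -0.    0.95 -1.96]
case 88 [-0.54  0.58  1.7  -0.    0.86 -2.08]
A180 178 None
B2 170 [ 0.42  0.86  1.21 -0.    1.07 -2.55]
push2 -73.3 [-0.1   0.58  1.61 -0.    0.95  1.18]
case -92 [-0.54  0.58  1.7  -0.    0.86  1.06]
0.55
```

Run:
```python
from h import *
a=np.radians(-94)
q=R2q(down(a));x,y=.4925,-.2445
move_pose([x,y,.13],q);gripper_to(1.0,40)
shot("wrist","c_w.png")
move_l([x,y,.012],velocity=.12)
print(get_state()['wrist_force'].round(1))
gripper_to(0.0,40);s=get_state();print(s['width'],s['time'])
move_l([x,y,.14],velocity=.15)
shot("side","c_s.png")
print(get_state()['width'],get_state()['time'])
```

```text
[-1.1 -0.2 -0.9]
0.5211136051510645 5.3333
0.5224609690627654 6.3833
```

View pics/c_s.png

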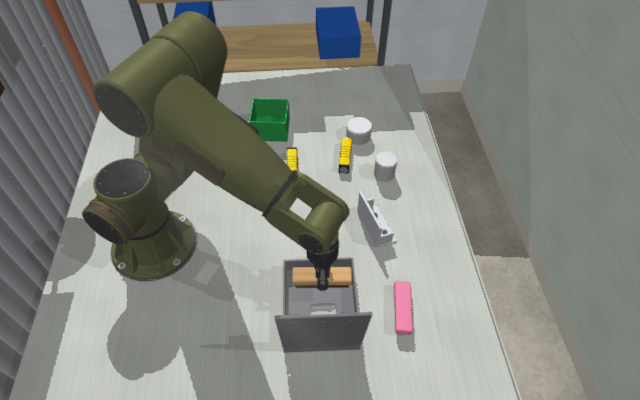

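View pics/c_w.png

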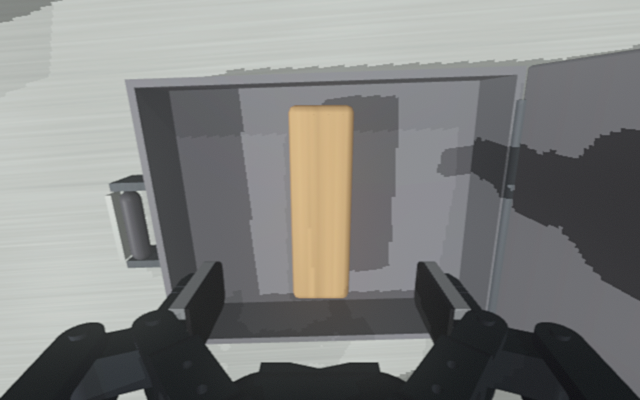

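Run:
```python
from h import *
q=R2q(down(np.radians(-94)))
move_pose([.40,.06,.14],q)
move_l([.40,.06,.03],velocity=.15)
z=.03
while z>.004:
    z-=.004;move_l([.40,.06,z],velocity=.05)
    f=get_state()['wrist_force']
    if f[2]>2.5: break
print(z,f,get_state()['width'])
gripper_to(1.0);move_l([.40,.06,.15],velocity=.2)
# look at torch A from above
move_pose([.433,.277,.15],R2q(down(np.radians(-2))))
shot("wrist","d_w.png");p,W,M,c=shot("scene","d_s.png")
for t in torches(): print(t)
print(get_state()['time'])
```

```text
0.005999999999999998 [-0.71101744 -0.3882131   8.67813431] 0.5218883364768537
('scene', array([0.4375, 0.2772]), np.float32(88.9), array([0.031, 0.13 ]), np.float64(0.038))
('scene', array([0.6236, 0.315 ]), np.float32(79.7), array([0.033, 0.131]), np.float64(0.038))
('side', array([0.6199, 0.3168]), np.float32(79.2), array([0.034, 0.132]), np.float64(0.04))
('side', array([0.4317, 0.2751]), np.float32(87.9), array([0.031, 0.138]), np.float64(0.04))
12.6
```

View pics/d_s.png

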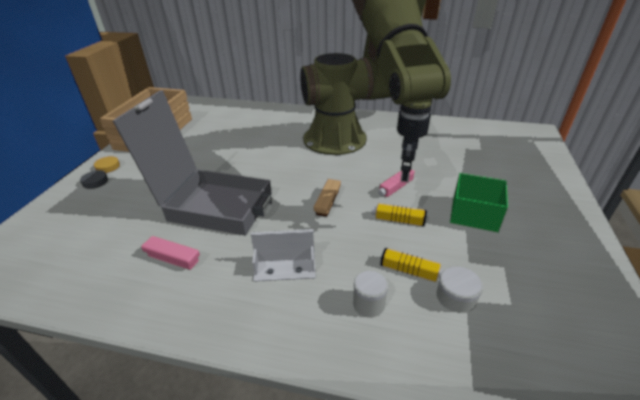

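View pics/d_w.png

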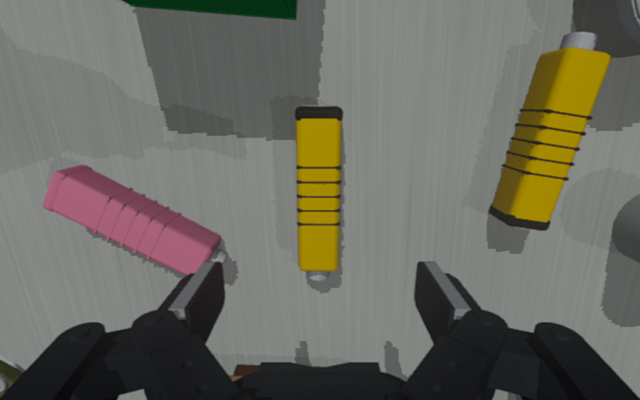

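Run:
```python
from h import *
q=R2q(down(np.radians(-1.7)));x,y=.4345,.279
gripper_to(0.75,60)
move_pose([x,y,.06],q);move_l([x,y,.004],velocity=.08)
print(get_state()['wrist_force'].round(1))
gripper_to(0.0,60);print(get_state()['width'])
move_l([x,y,.12],velocity=.15);print(get_state()['width'])
n=np.array([np.cos(np.radians(16.7)),np.sin(np.radians(16.7)),0])
F=np.array([.652,.003,0])
P=F-n*.13;P[2]=.12
move_pose(P,R2q(down(np.radians(106.7))))
shot("wrist","e_w.png");shot("scene","e_s.png");shot("side","e_d.png")
print(get_state()['time'],get_state()['joints'].round(2))
```

```text
[ 0.7 -0.4  0.3]
0.4096147269104305
0.41077691805133665
17.85 [-0.13  0.37  1.7   0.    1.07 -2.  ]
```

View pics/e_w.png

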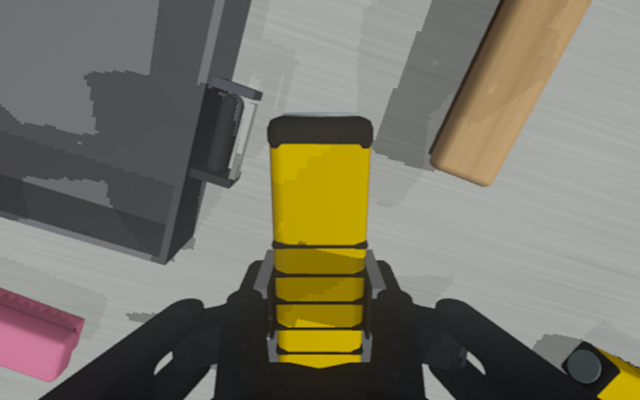

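View pics/e_d.png

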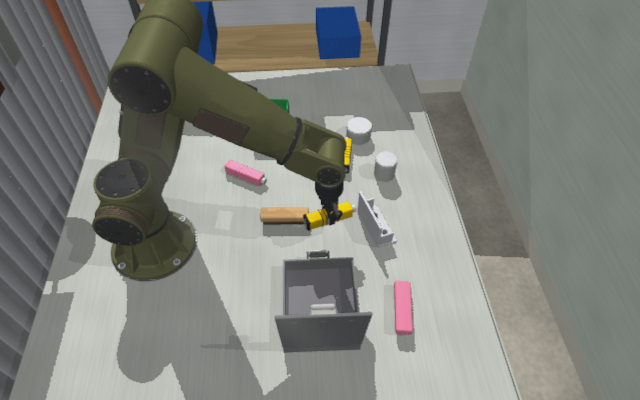

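View pics/e_s.png

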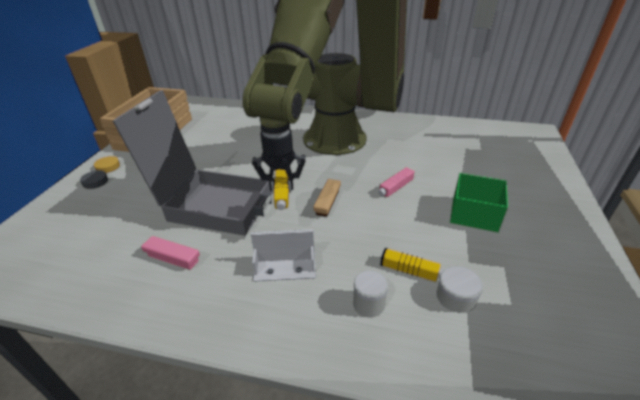

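```bash
cat > push.py <<'E'
from h import *
n=np.array([np.cos(np.radians(16.7)),np.sin(np.radians(16.7)),0]);F=np.array([.652,.003,0])
def push(z=.040,d0=.095,dmin=.060,fmax=22):
    def at(d,v):
        P=F-n*d;P[2]=z;move_l(P,velocity=v)
    at(.13,.15);at(d0,.1)
    d=d0;b=get_state()['wrist_force']@n;log=[]
    while d>dmin:
        d-=.001;at(d,.03);s=get_state();f=-(s['wrist_force']@n-b);log.append((round(d,4),round(f,1)))
        if f>fmax: break
    print(log,get_state()['width']);return at
E
python3 - <<'E'
from push import *
at=push()
shot("scene","f_s.png");
at(.13,.1)
P=F-n*.13;P[2]=.12;move_l(P)
p,W,M,c=shot("scene","f_s2.png");shot("wrist","f_w.png")
u,v=map(int,proj(P-n*-.08,M,c));print(u,v)
cv2.imwrite("pics/f_c.png",cv2.resize(p[v-50:v+50,u-60:u+60],None,fx=6,fy=6)[:,:,::-1])
print(get_state()['time'])
E
```

```text
[(0.094, np.float64(-0.3)), (0.093, np.float64(-0.7)), (0.092, np.float64(-0.0)), (0.091, np.float64(-0.2)), (0.09, np.float64(0.4)), (0.089, np.float64(-0.7)), (0.088, np.float64(-0.9)), (0.087, np.float64(-0.5)), (0.086, np.float64(-0.2)), (0.085, np.float64(-1.1)), (0.084, np.float64(0.3)), (0.083, np.float64(-0.7)), (0.082, np.float64(-0.3)), (0.081, np.float64(-0.2)), (0.08, np.float64(2.2)), (0.079, np.float64(3.8)), (0.078, np.float64(3.4)), (0.077, np.float64(3.4)), (0.076, np.float64(3.2)), (0.075, np.float64(2.8)), (0.074, np.float64(2.5)), (0.073, np.float64(3.2)), (0.072, np.float64(3.0)), (0.071, np.float64(3.0)), (0.07, np.float64(9.9)), (0.069, np.float64(18.1)), (0.068, np.float64(27.7))] 0.41234437150204845
281 210
27.3833
```

View pics/f_c.png

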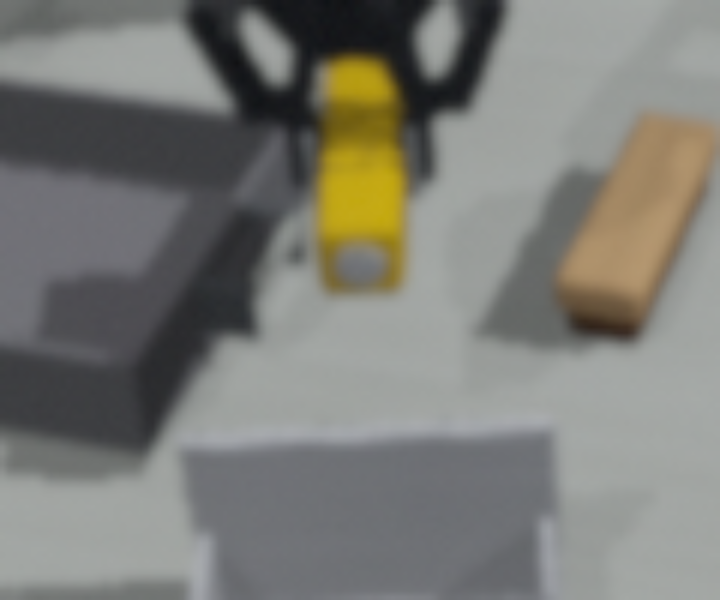

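View pics/f_w.png

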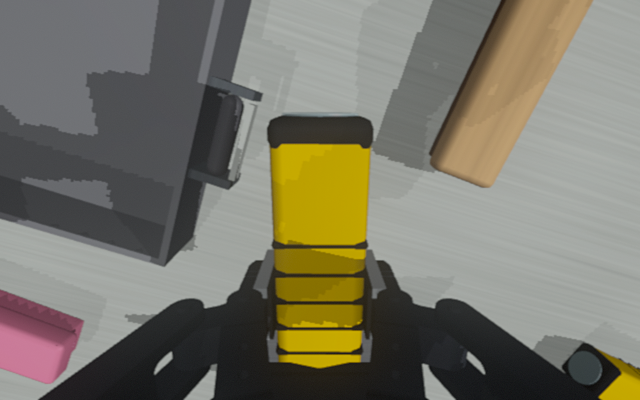

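```bash
cat > place.py <<'E'
from h import *
C=np.array([.487,-.252,0]);ex=np.array([np.cos(np.radians(-92.2)),np.sin(np.radians(-92.2)),0]);ey=np.array([-ex[1],ex[0],0])
def place(cx,a):
    q=R2q(down(np.radians(a)));X=C+ex*cx
    move_pose([X[0],X[1],.15],q);print("w",get_state()['width'])
    shot("side",f"g{a}_d.png")
    move_l([X[0],X[1],.03],velocity=.12);z=.03;b=get_state()['wrist_force'][2]
    while z>.007:
        z-=.002;move_l([X[0],X[1],z],velocity=.04);f=get_state()['wrist_force'][2]-b
        if f>3: break
    print("z",z,"f",f)
    gripper_to(.62);move_l([X[0],X[1],.16],velocity=.15)
E
python3 - <<'E'
from place import *
place(.036,87.8)
shot("wrist","g_w.png")
x,y=.60,.316
move_pose([.58,.25,.2],R2q(down(np.radians(-10.5))));gripper_to(.75)
for t in torches(): print(t)
shot("scene","g_s.png");shot("wrist","g_w2.png")
print(get_state()['time'])
E
```

```text
w 0.4102850347340594
z 0.007999999999999986 f 21.971355578423292
('scene', array([ 0.4911, -0.2857]), np.float32(177.1), array([0.033, 0.133]), np.float64(0.043))
('scene', array([0.6239, 0.3146]), np.float32(79.6), array([0.032, 0.132]), np.float64(0.038))
('side', array([0.6196, 0.3146]), np.float32(79.2), array([0.034, 0.13 ]), np.float64(0.041))
('side', array([ 0.5408, -0.2819]), np.float32(175.9), array([0.017, 0.027]), np.float64(0.044))
('side', array([ 0.4405, -0.2778]), np.float32(175.1), array([0.016, 0.029]), np.float64(0.044))
36.6167
```

View pics/g_w.png

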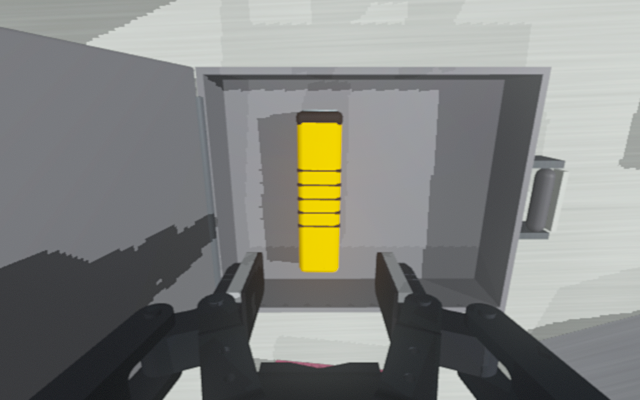

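View pics/g_s.png

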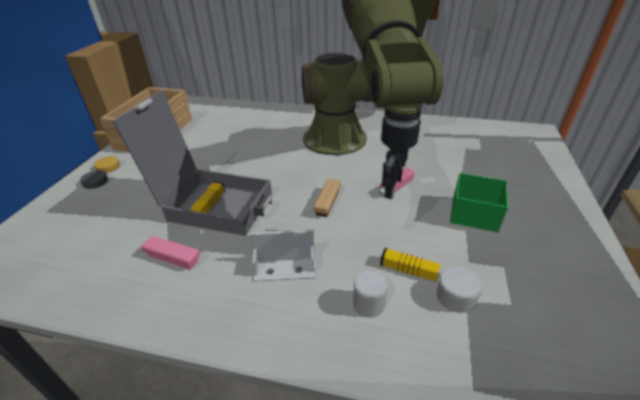

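View pics/g_w2.png

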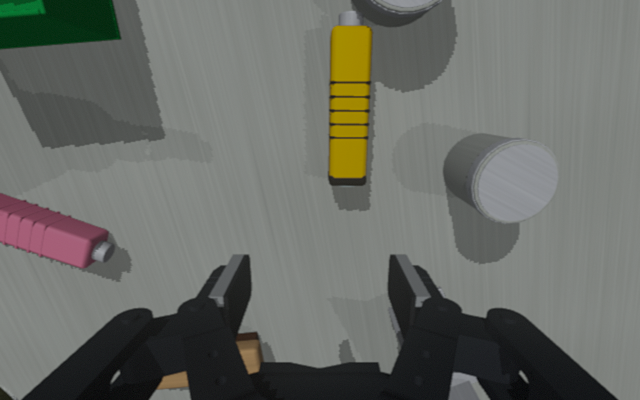

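Run:
```python
from push import *
q=R2q(down(np.radians(-10.5)));x,y=.621,.311
move_pose([x,y,.10],q);move_l([x,y,.004],velocity=.1)
gripper_to(0.0,60);print(get_state()['width'])
move_l([x,y,.13],velocity=.15);print(get_state()['width'])
P=F-n*.13;P[2]=.13
move_pose(P,R2q(down(np.radians(-73.3))))
shot("wrist","h_w.png");shot("scene","h_s.png")
print(get_state()['time'],get_state()['width'])
```

```text
0.4117650008382202
0.4148936313030628
41.0917 0.4081914281976585
```

View pics/h_w.png

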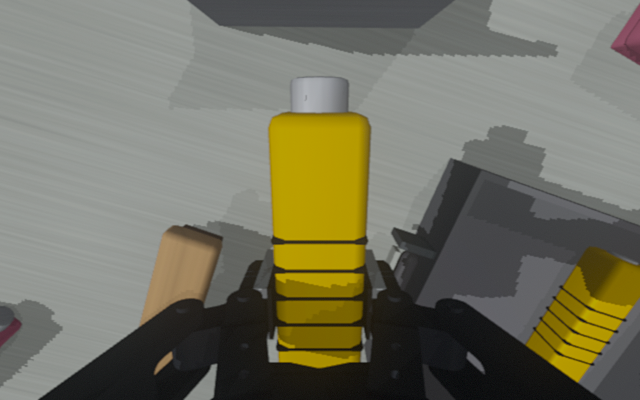

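View pics/h_s.png

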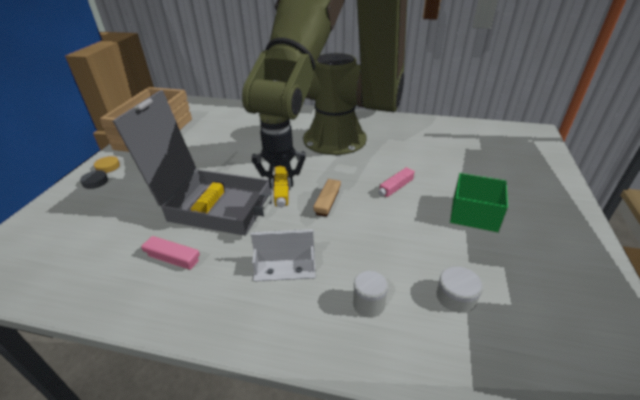

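Run:
```python
from push import *
from place import place
at=push()
at(.13,.1)
P=F-n*.13;P[2]=.13;move_l(P)
shot("wrist","i_w.png");print(get_state()['width'])
place(-.036,-92.2)
shot("wrist","i_w2.png");
print(get_state()['time'])
```

```text
[(0.094, np.float64(-0.7)), (0.093, np.float64(-0.4)), (0.092, np.float64(0.3)), (0.091, np.float64(0.6)), (0.09, np.float64(0.4)), (0.089, np.float64(0.6)), (0.088, np.float64(1.6)), (0.087, np.float64(0.7)), (0.086, np.float64(0.2)), (0.085, np.float64(0.3)), (0.084, np.float64(0.3)), (0.083, np.float64(1.8)), (0.082, np.float64(4.9)), (0.081, np.float64(4.3)), (0.08, np.float64(3.9)), (0.079, np.float64(3.7)), (0.078, np.float64(3.6)), (0.077, np.float64(3.6)), (0.076, np.float64(3.4)), (0.075, np.float64(4.1)), (0.074, np.float64(3.3)), (0.073, np.float64(6.3)), (0.072, np.float64(14.8)), (0.071, np.float64(24.3))] 0.40862584977045857
0.4137676225643405
w 0.40757969331635346
z 0.007999999999999986 f 26.991152298476635
56.1417
```

View pics/i_w.png

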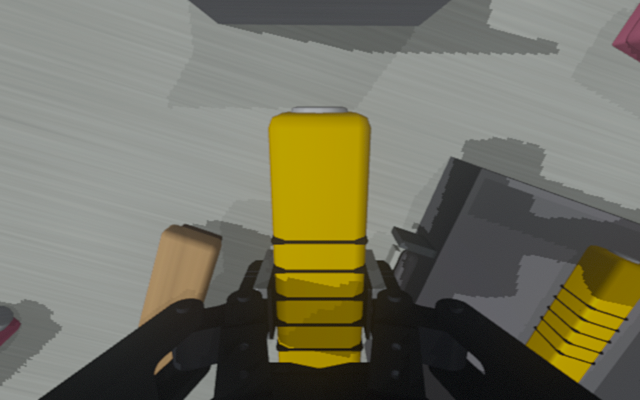

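View pics/i_w2.png

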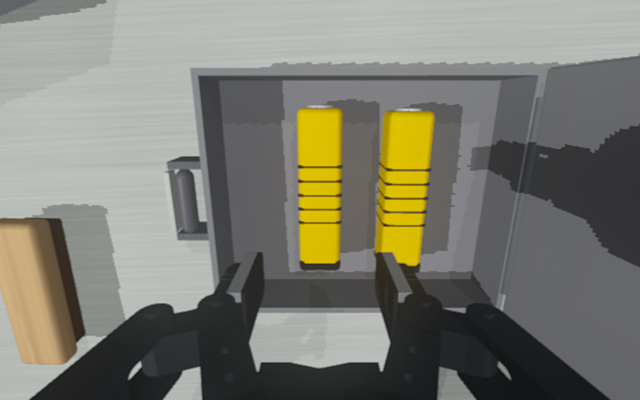

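Run:
```python
from h import *
from place import C,ex
p,W,M,c=shot("scene")
Q=W.reshape(-1,3);Q=Q[np.isfinite(Q[:,0])]
lid=Q[(Q[:,2]>.1)&(Q[:,2]<.29)&(abs(Q[:,0]-.48)<.08)&(Q[:,1]<-.35)&(Q[:,1]>-.45)]
mu=lid.mean(0);V=np.linalg.svd(lid-mu,full_matrices=False)[2];print(mu,V[2],len(lid))
H=C+ex*.125;H[2]=.055;print(H)
for th in (1.95,1.75,1.57,1.3,1.1,.9):
    u=-ex*np.cos(th)+np.array([0,0,np.sin(th)]);no=ex*np.sin(th)+np.array([0,0,np.cos(th)])
    T=H+.21*u+.02*no;s=solve_ik(T,R2q(down(np.radians(-2.2))));print(th,T.round(3),None if s is None else np.round(s,2))
for X in ([.48,-.48,.40],[.487,-.22,.40],[.487,-.14,.1]):
  s=solve_ik(X,R2q(down(np.radians(-2.2))));print(X,None if s is None else np.round(s,2))
```

```text
[ 0.48455889 -0.40076213  0.20013934] [0.03672129 0.98504774 0.16832259] 2941
[ 0.48220152 -0.37690786  0.055     ]
1.95 [ 0.479 -0.473  0.243] [-0.83  0.58  1.1  -0.    1.46 -0.8 ]
1.75 [ 0.48  -0.434  0.258] [-0.79  0.51  1.17 -0.    1.46 -0.75]
1.57 [ 0.481 -0.397  0.265] [-0.75  0.45  1.24 -0.    1.45 -0.71]
1.3 [ 0.484 -0.34   0.263] [-0.67  0.37  1.35 -0.    1.42 -0.64]
1.1 [ 0.485 -0.3    0.251] [-0.62  0.33  1.43 -0.    1.38 -0.58]
0.9 [ 0.487 -0.262  0.232] [-0.56  0.31  1.51 -0.    1.32 -0.52]
[0.48, -0.48, 0.4] [-0.84  0.58  0.74 -0.    1.82 -0.8 ]
[0.487, -0.22, 0.4] [-0.49  0.2   1.26 -0.    1.68 -0.45]
[0.487, -0.14, 0.1] [-0.35  0.36  1.78 -0.    1.01 -0.31]
```

Run:
```python
from h import *
from place import C,ex
q=R2q(down(np.radians(-2.2)))
s=get_state();move_l([s['ee_pos'][0],s['ee_pos'][1],.38],velocity=.25)
gripper_to(0.0,40)
move_pose([.487,-.22,.40],q)
move_pose([.479,-.49,.40],q);move_l([.479,-.49,.258],velocity=.15)
H=C+ex*.125;H[2]=.055
for th in np.arange(1.95,.84,-.05):
    u=-ex*np.cos(th)+np.array([0,0,np.sin(th)]);no=ex*np.sin(th)+np.array([0,0,np.cos(th)])
    move_l(H+.21*u+.02*no,velocity=.06);f=get_state()['wrist_force']
    if int(round(th*100))%10==5: print(round(th,2),f.round(1))
    if np.linalg.norm(f)>25: print("STOP",th,f);break
shot("side","j_d.png");shot("scene","j_s.png");print(get_state()['time'])
```

```text
1.95 [-0.4 -1.2  0. ]
1.85 [ 0.6 -0.6 -0.1]
1.75 [-0.2  0.6 -0.4]
1.65 [0.7 0.3 0.1]
1.55 [-0.5 -0.5 -0. ]
1.45 [-0.3  0.1 -0.2]
1.35 [-0.2 -0.2  0.1]
1.25 [-0.7 -0.2 -0.3]
1.15 [ 1.4  0.2 -0.2]
1.05 [0.1 0.4 0.3]
0.95 [-0.6 -0.2  1.4]
0.85 [-0.2 -0.7 -0.4]
69.1167
```

View pics/j_s.png

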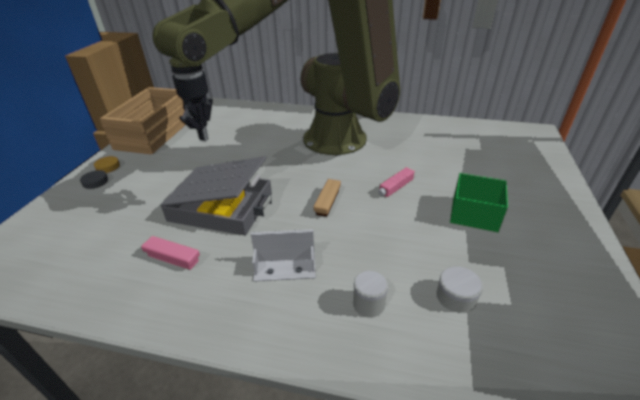

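The lid is sinking (edge near (260,160)). Wait, then press at the free edge.

```bash
cat > lid.py <<'E'
from h import *
from place import C,ex
H=C+ex*.125;H[2]=.055
def lidang():
    r=[]
    for n in ("scene","side"):
        p,W,M,c=shot(n);Q=W.reshape(-1,3);Q=Q[np.isfinite(Q[:,0])]
        rel=Q-H;a=-(rel@ex);b=rel[:,0]*-ex[1]+rel[:,1]*ex[0]
        m=(a>.03)&(a<.24)&(abs(b)>.03)&(abs(b)<.09)&(Q[:,2]>.04)&(Q[:,2]<.12)
        k=np.polyfit(a[m],Q[m,2],1);r.append((n,m.sum(),np.arctan(k[0]).round(4),round(k[1],4)))
    return r
E
python3 - <<'E'
from lid import *
q=R2q(down(np.radians(-2.2)))
pause(1.5)
X=H-ex*.235
move_pose([X[0],X[1],.16],q)
print(lidang());shot("side","k_d.png")
b=get_state()['wrist_force'][2];z=.11;move_l([X[0],X[1],z],velocity=.1);L=[]
while z>.058:
    z-=.001;move_l([X[0],X[1],z],velocity=.03);f=get_state()['wrist_force'][2]-b;L.append((round(z,3),round(f,1)))
    if f>24: break
print([l for l in L if l[1]>1.5][-25:])
move_l([X[0],X[1],.2],velocity=.15)
print(lidang());print(get_state()['time'])
E
```

```text
[('scene', np.int64(1676), np.float64(0.0635), np.float64(0.0641)), ('side', np.int64(3261), np.float64(0.0647), np.float64(0.0636))]
[(0.078, np.float64(3.5)), (0.077, np.float64(9.6)), (0.076, np.float64(18.7)), (0.075, np.float64(17.3)), (0.074, np.float64(12.8)), (0.073, np.float64(9.5)), (0.072, np.float64(7.5)), (0.071, np.float64(3.5)), (0.07, np.float64(4.2)), (0.062, np.float64(9.3)), (0.061, np.float64(20.4)), (0.06, np.float64(31.5))]
[('scene', np.int64(1755), np.float64(0.0003), np.float64(0.0642)), ('side', np.int64(3134), np.float64(-0.0011), np.float64(0.0638))]
85.6833
```

Lid has snapped to about 0. Last look with the arm clear.

Run:
```python
from lid import *
movej([1.174,.3,1.521,0,1.321,-.067]);pause(1)
print(lidang());shot("side","l_d.png");shot("scene","l_s.png");print(get_state()['time'])
for t in torches(): print(t)
```

```text
[('scene', np.int64(1740), np.float64(-0.0006), np.float64(0.0643)), ('side', np.int64(3136), np.float64(0.0005), np.float64(0.0637))]
89.475
```

View pics/l_d.png

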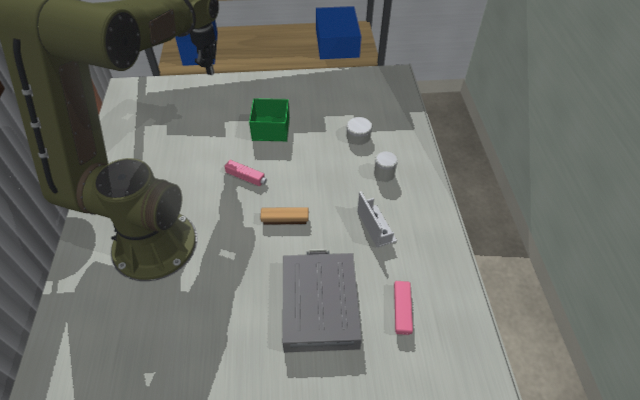

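View pics/l_s.png

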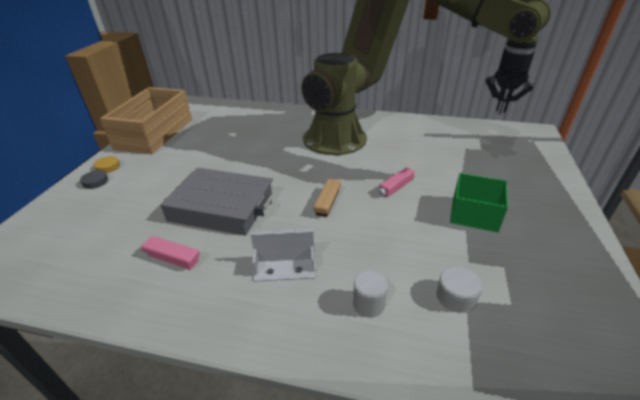

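The case is shut (side view, (320,300)), the brush lies clear of it at (285,215), and the tub and tins have not moved. No yellow torch is left on the bench.

```bash
python3 -c "
from workcell import *
print(sign_off())"
```

```text
the job is handed in; nothing more can be done
None
```

The job is done and handed in at about 90 s. There were two torches in the scene; no third was seen in any view.

- **Brush:** I took it out of the case first and laid it on the bench, well clear of the case.
- **Torches:** I pushed each button against the steel plate. Both showed about 10 mm of travel at 3–5 N, then a hard stop at 24–28 N. Pictures taken afterwards showed both buttons nearly flush. Both torches were then laid flat, side by side in the case.
- **Lid:** I swung it over and it stopped on the catch at about 0.064 rad. Pressing the free edge snapped it past the catch at about 19 N, and I stopped at 31 N against the shut lid. With the arm clear, both cameras then measured it within 0.001 rad of shut.
- **Bystanders:** the tub, tins and pink items look unmoved in the last pictures.

No check failed. The catch took about 19 N, more than the stated 8 N. Contact forces when setting the torches down in the case were somewhat firm, at 22–27 N.

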